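# Space and press a loose slat in a glue-up

### The job

Take the wooden spacer from its rack and slide it, blade down, into the one gap between the slats on the glue-up board that is wide enough for it, about half-way along, until the blade stands on the board, and let go of it. Then push the loose slat beside it from its outer side until the spacer is squeezed upright and flush between it and the fixed middle slat, and finish while still holding the slat pressed there, without touching the spacer. Leave the loose slat on the other side where it is.

Things in the scene. Friction and masses are not known exactly. Their poses are not given: they have to be found in the camera images.
- spacer_grip (a point): wooden spacer, T-shaped in section, about 70 g: upright blade 80 long (x), 8 thick (y), 30 deep, under a grip bar 50 long (x), 18 thick (y), 28 high. Point: centre of the grip bar, 44 above the blade's foot; z up. Starts upright in the rack, blade 18 deep in its slot, point 56 above the table. Once let go in the gap it may lean up to 15 degrees until the slat is pressed up.
- rack: fixed wooden block 110 (x) x 60 (y) x 30 high with a slot along x for the spacer's blade, about 1.5 clear of it all round; origin at the centre of its underside. Lift the spacer over 20 straight up to draw it out.
- board: fixed plywood glue-up board 240 (x) x 310 (y) x 15 thick; origin at the centre of its underside, z up. Three slats lie on it side by side in y, their length along x. A fixed fence 14 high crosses their far ends (x 84 to 102, y -105 to 105). A cork puck and a bamboo ring, under 25 high, lie by the corners (+x, +y) and (-x, -y).
- middle_slat: middle slat, screwed down at the board's centre: 60 wide (y), 160 long (x), 24 thick; origin at the centre of its underside, on the board's top; x and y as the board's.
- slat_50_center (a point): loose wooden slat 50 wide (y), 160 long (x), 24 thick, about 0.14 kg; point: its centre, 12 above the board's top. Lies beside the middle slat, on its +y or its -y side, centre 67 to 69 from the board's centre line (gap 12 to 14), parallel to the board's x within 1 degree. Slides on the board when pushed.
- slat_66_center (a point): loose wooden slat 66 wide (y), 160 long (x), 24 thick, about 0.18 kg; point: its centre, 12 above the board's top. Lies on the other side of the middle slat, centre 67 to 69 from the board's centre line (gap 4 to 6, too narrow for the spacer). To stay where it is.
Mind the look-alikes: they are no part of the job. Leave any red or yellow look-alike of the part that bears slat_50_center alone. What is shaped like the part that bears spacer_grip but white or yellow is not meant.

How it is judged:
On the way:
1. the spacer stands in the wide gap, blade down on the board, let go (z of spacer_grip in the frame of board between 0.055 and 0.063 m and x of spacer_grip in the frame of board between -0.045 and 0.045 m and angle between the x axis of spacer_grip and the x axis of board, either way round below 0.2 rad and contact force between each of the fingers, the arm and spacer below 0.5 N and angle between spacer_grip's own z axis and vertical below 0.35 rad and ((y of slat_50_center in the frame of board above 0 m and y of spacer_grip in the frame of board between 0.026 and 0.048 m) or (y of slat_50_center in the frame of board below 0 m and y of spacer_grip in the frame of board between -0.048 and -0.026 m))), for 0.2 s.
At the end, for the whole second after the job is handed in: Spacer upright (3.4 deg), on the board within 45 mm of half-way, untouched; robot presses the 50 mm slat (over 2 N), slat bears on spacer and spacer on middle slat (over 1.5 N); slat centre 60-65 mm from centre line, parallel within 3 deg; 66 mm slat moved under 8 mm (z of spacer_grip in the frame of board between 0.055 and 0.063 m and x of spacer_grip in the frame of board between -0.045 and 0.045 m and angle between the x axis of spacer_grip and the x axis of board, either way round below 0.2 rad and contact force between each of the fingers, the arm and spacer below 0.5 N and angle between spacer_grip's own z axis and vertical below 0.06 rad and ((y of slat_50_center in the frame of board between 0 and 0.065 m and y of spacer_grip in the frame of board between 0.032 and 0.0365 m and y of slat_50_center in the frame of board above 0.06 m) or (y of slat_50_center in the frame of board between -0.065 and 0 m and y of spacer_grip in the frame of board between -0.0365 and -0.032 m and y of slat_50_center in the frame of board below -0.06 m)) and angle between the x axis of slat_50_center and the x axis of board, either way round below 0.05 rad and contact force between any of the fingers, the arm and slat_50 above 2 N and contact force between slat_50 and spacer above 1.5 N and contact force between spacer and middle_slat above 1.5 N and distance of slat_66_center from where it was at the start of the episode below 0.008 m); the arm keeps its last pose, push and grip.
It fails at once if the loose slat on the other side is pushed away (15 mm or more) (distance of slat_66_center from where it was at the start of the episode above 0.015 m).
It also fails if it takes over 58 s, if anything falls off the work surface, if the arm or the gripper's body presses on something with over 40 N, if the wrist force passes 120 N, or if a joint passes its speed limit or range.

### The arm

A 7-joint arm with a two-finger parallel gripper is mounted at the origin on the work surface. World frame = base frame: x ahead of the robot, y to its left, z up, the work surface at z = 0. Lengths are in m, angles in rad, forces in N, time in s.
With the tool pointing down it reaches from about 0.425 to 0.925 m from the base axis. Payload 6.8 kg.
Tool frame: the origin (TCP) lies midway between the tips of the shut fingers; the grasp point (between the pads) lies 19 mm behind it; z points along the fingers, y is the line along which they close (so a half turn about z gives the same grasp; the last joint's range is limited). The gripper opens to 85 mm and grips with 20 to 120 N. Pads are 22 mm wide; open, the fingers measure 114 mm over their backs; the gripper's body (76 mm by 85 mm) begins 54 mm behind the grasp point. The pads swing forward as they close: fully open they stand 13 mm farther back than shut.
Start: joints at [-1.209, 0.477, 0.022, 1.555, -0.011, 1.109, -0.083], TCP at [0.306, 0.602, 0.2] pointing down, gripper open.
Joint ranges: [-2.96, 2.96], [-0.34, 2.1], [-1.41, 1.46], [0.24, 2.44], [-1.37, 4.51], [0.17, 1.92], [-2.96, 2.96]. Speed limits (rad/s): [2.39, 2.39, 3.14, 3.14, 3.14, 3.14, 3.14].

### API

Orientations are given as a unit quaternion [w, x, y, z].
In Python, from station import * gives the robot as it stands.
- The arm moves only by the shell command python3 -m creep 'ROWS' [FORCE]. ROWS is JSON, a list of rows, each a list of 7 numbers: the gripper command: -1 is shut, 1 is fully open, values between are in proportion, then the shift along the world's x, y, z in mm, then the turn, a rotation vector about the world's x, y, z in rad. A call has 1 to 5 rows; each row shifts and turns the commanded pose from where the row before left it; what a row does not reach is not made up. A row lasts 1/8 s, in which the tool goes at most 62.5 mm and 10.7 degrees, less where a joint would pass 70% of its speed; a pose out of reach is approached as far as the arm can. A call is refused whole if a number of a shift passes 62.5 or a number of a turn 0.188, either way. A call with a gripper value outside its range is refused whole. The fingers move at their own pace and stop on an object; FORCE is the grip in N (left out, the last holds). Time passes only in rows, so rows that do not move let the fingers close. It gives the time, the measured TCP pose, the force, the opening and the grip force at its end, in the units of the state.
- get_obs(): the state, without advancing time (a new reading comes with each control period).
- read_camera(name): name is "side" or "top" or "wrist"; returns (picture, depth): 480x640x3 uint8, red, green, blue; 480x640 float32, m along the optical axis (not along the pixel's ray), 0 where there is no reading.
- camera_params(name): a dict with "intrinsics" (3x3 intrinsics, pixels), "cam_to_world" (4x4, takes a point from camera to world coordinates); the wrist camera has in their place "mount" (4x4, takes a point from camera to tool coordinates, whose origin is the TCP and whose axes are the flange's). Camera axes: x right, y up, looking along -z (the intrinsics and any distortion apply to the point x, -y, -z); pixel columns grow to the right and rows downward; lengths in m; the calibration is good to about 2 mm. A picture is of the moment at which its call begins: read the wrist's pose just before it. camera_params takes no time and is no camera call.
- hand_in(): hands the job in; it is judged then, once.
The state is a dict: "t": time; "q": joint angles; "joint_vel": joint speeds; "joint_torque": joint torques, N m; "eef_pos": TCP position; "tool_rot": TCP orientation; "contact_force": force on the tool from outside, world axes, zero at the start; "torque": the same for the moment, N m; "gripper_width": opening from 0.0 (shut) to 1.0 (fully open); "grasp_force": force on a finger pad.
Only numpy, scipy, OpenCV 4.12 (cv2) and the standard library are available. Lean on these libraries where they do the work, as an engineer would, in place of code of your own. Each camera call takes 0.05 s, during which the arm holds its last target. There are 200 camera calls.

## Working session

There is one attempt and no reset: what is moved stays moved. The work goes in short steps, Python scripts to look and compute and a shell command to move; the robot and the scene stay as the last step left them, time stands still between calls to the robot, and variables do not carry over. Pictures are saved under pics/ and viewed, at most 12 in all, crops included, and the job is handed in when it is done.

```bash
mkdir -p pics; cat > h.py <<'E'
from station import *
import numpy as np, cv2
from scipy.spatial.transform import Rotation as R
def snap(n,f):
    o=get_obs(); p,d=read_camera(n); np.savez('pics/'+f+'.npz',p=p,d=d,e=o['eef_pos'],r=o['tool_rot'],n=n)
    cv2.imwrite('pics/'+f+'.png',p[:,:,::-1]); return p,d
def pts(f,uv):
    z=np.load('pics/'+f+'.npz'); n=str(z['n']); c=camera_params(n); K=np.array(c['intrinsics'])
    if n=='wrist':
        T=np.eye(4); T[:3,:3]=R.from_quat(np.roll(z['r'],-1)).as_matrix(); T[:3,3]=z['e']; T=T@np.array(c['mount'])
    else: T=np.array(c['cam_to_world'])
    out=[]
    for u,v in uv:
        u,v=int(round(u)),int(round(v)); d=z['d'][v-1:v+2,u-1:u+2]; d=np.median(d[d>0]) if (d>0).any() else 0
        x=np.linalg.inv(K)@[u,v,1]*d
        out.append((T@[x[0],-x[1],-x[2],1])[:3])
    return np.array(out)
E
python3 - <<'E'
from h import *
print(get_obs()); snap('top','top0'); snap('side','side0')
print({k:v for k,v in camera_params('top').items()}, camera_params('wrist').keys())
E
```

```text
{'t': 0.0, 'q': array([-1.20909467,  0.47780659,  0.0223353 ,  1.55643682, -0.01150756,
        1.10931826, -0.08309572]), 'joint_vel': array([-0.00106093, -0.00105812, -0.00194533, -0.00060004, -0.00140462,
       -0.00048219,  0.00033882]), 'joint_torque': array([ 1.11934041e-04, -5.96461165e+01,  1.60801973e+00, -2.81199038e+01,
        1.24711587e-02,  9.51997878e-03, -9.81219159e-06]), 'eef_pos': array([0.30529703, 0.60128338, 0.19862752]), 'tool_rot': array([-1.51284514e-04,  2.32733508e-01,  9.72540111e-01, -9.07975150e-04]), 'contact_force': array([ 0.01343408,  0.83593559, -0.24792111]), 'torque': array([ 0.01679074,  0.04399015, -0.02586863]), 'grasp_force': 0.0, 'gripper_width': 1.0013953733121947}
{'intrinsics': array([[586.84813498,   0.        , 326.57549334],
       [  0.        , 586.84813498, 241.65657511],
       [  0.        ,   0.        ,   1.        ]]), 'cam_to_world': array([[-1.67405380e-02,  9.96709835e-01, -7.93048459e-02,
         4.14794132e-01],
       [-9.99857041e-01, -1.68763394e-02, -1.04241582e-03,
        -5.87723723e-02],
       [-2.37736160e-03,  7.92760580e-02,  9.96849866e-01,
         1.12274981e+00],
       [ 0.00000000e+00,  0.00000000e+00,  0.00000000e+00,
         1.00000000e+00]])} dict_keys(['intrinsics', 'mount'])
```

View pics/top0.png

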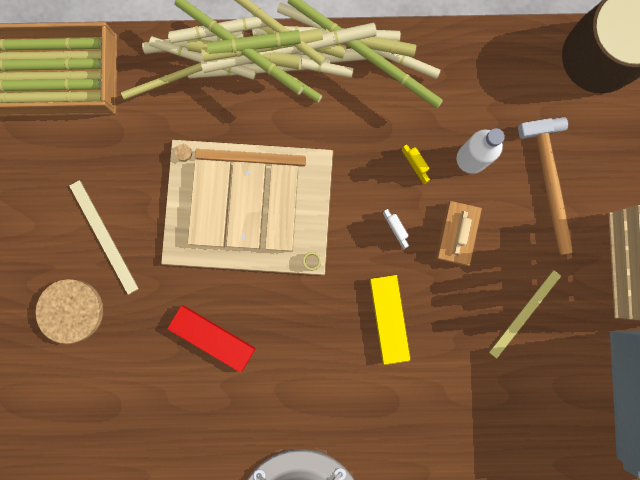

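The top view shows the board spanning px (163–332, 140–273). The wide slat is on the left (+y). The 50 slat is on the right (-y) with the wide gap at about u=266. The rack with the wooden spacer is at about (461,233). I'll take enlarged crops next.

```bash
python3 - <<'E'
from h import *
p=cv2.imread('pics/top0.png')
a=cv2.resize(p[130:285,155:340],None,fx=4,fy=3.8,interpolation=cv2.INTER_CUBIC)[:, :]
a=cv2.resize(p[135:280,160:335],None,fx=4,fy=4,interpolation=cv2.INTER_CUBIC); cv2.imwrite('pics/c1.png',a)
a=cv2.resize(p[195:270,430:490],None,fx=8,fy=8,interpolation=cv2.INTER_CUBIC); cv2.imwrite('pics/c2.png',a)
E
```

```text
(no output)
```

View pics/c1.png

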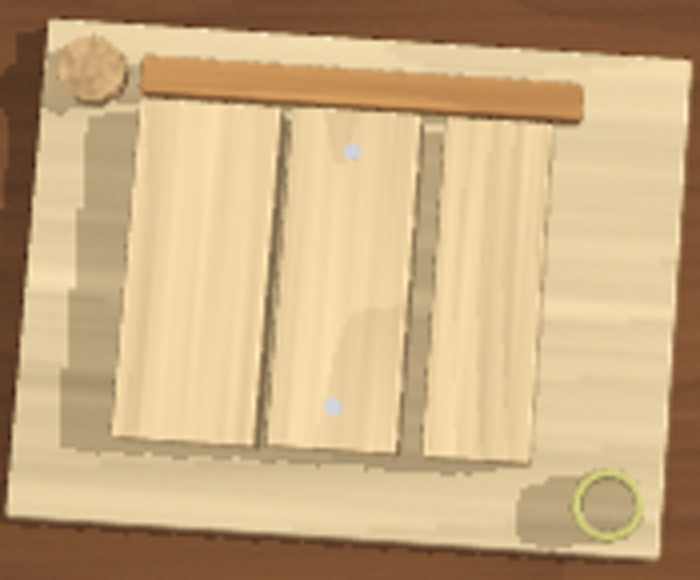

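View pics/c2.png

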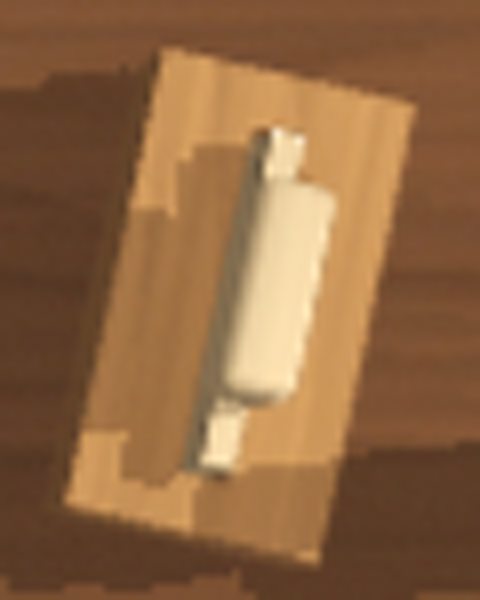

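The crops show the slat, rack and bar corners clearly. I'll project them using the known heights.

```bash
cat >> h.py <<'E'
def ray(f,uv,zp):
    z=np.load('pics/'+f+'.npz'); n=str(z['n']); c=camera_params(n); K=np.array(c['intrinsics'])
    if n=='wrist':
        T=np.eye(4); T[:3,:3]=R.from_quat(np.roll(z['r'],-1)).as_matrix(); T[:3,3]=z['e']; T=T@np.array(c['mount'])
    else: T=np.array(c['cam_to_world'])
    x=np.c_[np.array(uv,float),np.ones(len(uv))]@np.linalg.inv(K).T; d=(x*[1,-1,-1])@T[:3,:3].T
    return T[:3,3]+d*((zp-T[2,3])/d[:,2])[:,None]
def rect(q): # TL TR BL BR -> centre, yaw of x axis (image up)
    c=q.mean(0); v=q[0]+q[1]-q[2]-q[3]; w=q[0]+q[2]-q[1]-q[3]
    return c.round(4),np.degrees(np.arctan2(v[1],v[0])).round(2),(np.linalg.norm(v)/2).round(4),(np.linalg.norm(w)/2).round(4)
E
python3 - <<'E'
from h import *
A=lambda l:np.array(l)/4+[160,135]
B=lambda l:np.array(l)/8+[430,195]
for n,q,z in [('board',A([(48,18),(692,60),(6,515),(660,558)]),.015),('mid',A([(292,108),(422,115),(265,445),(397,453)]),.039),
 ('s50',A([(443,120),(553,126),(423,455),(530,464)]),.039),('s66',A([(140,98),(282,108),(112,436),(255,445)]),.039),
 ('rack',B([(160,45),(415,103),(65,503),(320,565)]),.03),('bar',B([(272,180),(335,198),(225,385),(290,405)]),.07)]:
    print(n,*rect(ray('top0',q,z)))
print(camera_params('wrist')['mount'],pts('top0',[(465,231),(300,260),(240,205)]))
E
```

```text
board [0.5728 0.0911 0.015 ] -4.57 0.2391 0.3098
mid [0.5724 0.0912 0.039 ] -4.71 0.1588 0.0612
s50 [0.5661 0.0246 0.039 ] -4.24 0.1581 0.0507
s66 [0.5775 0.1596 0.039 ] -4.68 0.1589 0.0666
rack [ 0.5139 -0.3073  0.03  ] -13.56 0.1106 0.0609
bar [ 0.5127 -0.3074  0.07  ] -14.5 0.0479 0.015
[[ 9.25115349e-04  9.61605634e-01  2.74433506e-01  7.01374291e-02]
 [ 9.99999453e-01 -1.02342913e-03  2.15062578e-04  1.43143037e-03]
 [ 4.87668632e-04  2.74433157e-01 -9.61606055e-01 -1.74335755e-01]
 [ 0.00000000e+00  0.00000000e+00  0.00000000e+00  1.00000000e+00]] [[ 0.51339179 -0.30681717  0.07197653]
 [ 0.46903067 -0.0068199   0.01467017]
 [ 0.57223496  0.10245157  0.03889685]]
```

```bash
python3 -m creep '[[1,38,-50,0,0,0,0.046],[1,38,-50,0,0,0,0.046],[1,38,-50,0,0,0,0.046],[1,38,-50,0,0,0,0.046],[1,38,-50,0,0,0,0.046]]' 30; python3 -m creep '[[1,0,-60,0,0,0,0],[1,0,-60,0,0,0,0],[1,0,-60,0,0,0,0],[1,0,-60,0,0,0,0],[1,0,-60,0,0,0,0]]'; python3 -m creep '[[1,0,-60,0,0,0,0],[1,0,-60,0,0,0,0],[1,0,-60,0,0,0,0],[1,0,-60,0,0,0,0],[1,0,-60,0,0,0,0]]'; python3 -m creep '[[1,7,-60,-20,0,0,0],[1,0,0,-20,0,0,0],[1,0,0,0,0,0,0]]'
python3 - <<'E'
from h import *
p,d=snap('wrist','w1'); o=get_obs(); print(o['t'],o['eef_pos'],o['q'],R.from_quat(np.roll(o['tool_rot'],-1)).as_matrix()[:,1])
E
```

```text
t: 0.72
eef_pos: [0.4954, 0.3512, 0.1994]
tool_rot: [-0.0, 0.119, 0.993, -0.0]
contact_force: [0.7, 0.9, -0.6]
gripper_width: 0.998
grasp_force: 0.0
t: 1.35
eef_pos: [0.4942, 0.0511, 0.1995]
tool_rot: [-0.0, 0.12, 0.993, 0.0]
contact_force: [0.8, -0.4, -0.4]
gripper_width: 0.996
grasp_force: 0.0
t: 1.98
eef_pos: [0.4943, -0.2486, 0.1995]
tool_rot: [-0.0, 0.119, 0.993, 0.0]
contact_force: [1.7, 0.4, 0.1]
gripper_width: 0.997
grasp_force: 0.0
t: 2.35
eef_pos: [0.5, -0.3055, 0.1581]
tool_rot: [-0.002, 0.12, 0.993, 0.001]
contact_force: [-0.1, 1.1, 0.5]
gripper_width: 0.999
grasp_force: 0.0
2.4 [ 0.50099806 -0.30509581  0.15927763] [ 0.13901797  0.39176129  0.38919507  1.83289858 -0.17868581  0.95353098
  1.93714721] [2.37194574e-01 9.71461942e-01 6.54781310e-04]
```

View pics/w1.png

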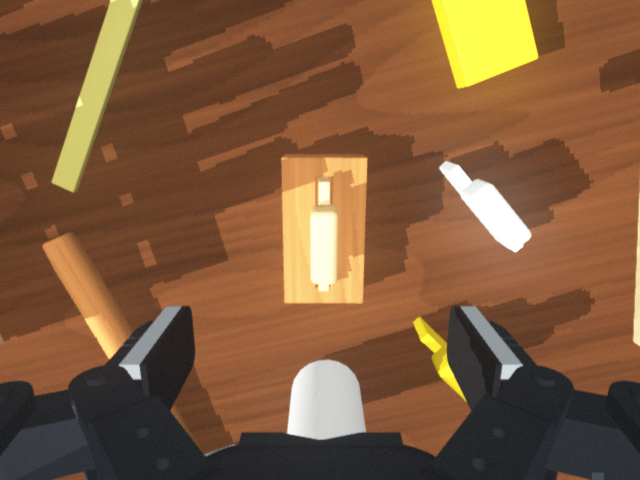

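Seen from the wrist, the spacer is at about (323,245) and aligned with the tool. The bottle at about (325,400) sits farther out, so I'll check its distance.

```bash
python3 - <<'E'
from h import *
print(pts('w1',[(323,230),(323,250),(323,275),(323,190),(295,160),(325,385),(325,420)]).round(4))
print('rack',ray('w1',[(282,156),(367,157),(285,303),(363,303)],.03).round(4), ray('w1',[(282,156),(367,157),(285,303),(363,303)],.03).mean(0))
print(ray('w1',[(323,190)],.042),ray('w1',[(312,245),(336,245)],.07))
print(pts('top0',[(495,137),(480,155)]))
c=cv2.imread('pics/w1.png')[140:320,260:390]; cv2.imwrite('pics/c3.png',cv2.resize(c,None,fx=3.2,fy=3.2,interpolation=cv2.INTER_CUBIC))
E
```

```text
[[ 0.5008 -0.3024  0.07  ]
 [ 0.5138 -0.3055  0.0697]
 [ 0.5303 -0.3095  0.07  ]
 [ 0.4803 -0.2972  0.0433]
 [ 0.4572 -0.3117  0.03  ]
 [ 0.6312 -0.3322  0.0402]
 [ 0.6313 -0.3327  0.0804]]
rack [[ 0.4524 -0.3198  0.03  ]
 [ 0.4672 -0.2624  0.03  ]
 [ 0.5604 -0.3466  0.03  ]
 [ 0.5747 -0.2885  0.03  ]] [ 0.51366933 -0.30431071  0.03      ]
[[ 0.48047401 -0.29726301  0.042     ]] [[ 0.50876193 -0.31156185  0.07      ]
 [ 0.51241704 -0.29662219  0.07      ]]
[[ 0.65898955 -0.33847107  0.17075734]
 [ 0.64139121 -0.32693679  0.11705563]]
```

View pics/c3.png

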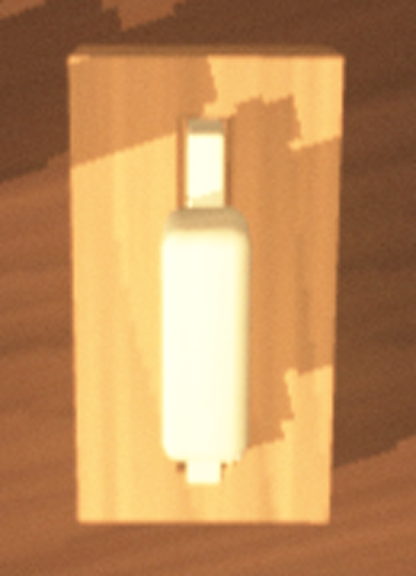

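```bash
python3 -m creep '[[1,6,0,-30,0,0,0],[1,6,0,-30,0,0,0],[1,0,0,-30,0,0,0],[1,0,0,-20,0,0,0],[0.2,0,0,-8,0,0,0]]' 30; python3 -m creep '[[-1,0,0,0,0,0,0],[-1,0,0,0,0,0,0],[-1,0,0,0,0,0,0],[-1,0,0,0,0,0,0],[-1,0,0,0,0,0,0]]'
```

```text
t: 3.02
eef_pos: [0.5136, -0.3051, 0.0416]
tool_rot: [-0.0, 0.119, 0.993, 0.0]
contact_force: [-0.3, 0.1, 0.5]
gripper_width: 0.816
grasp_force: 0.0
t: 3.65
eef_pos: [0.5136, -0.3059, 0.0422]
tool_rot: [0.0, 0.12, 0.993, -0.0]
contact_force: [-0.3, 0.6, 0.7]
gripper_width: -0.001
grasp_force: 0.0
```

```bash
python3 - <<'E'
from h import *
snap('wrist','w2'); snap('side','s2')
a=np.hstack([cv2.resize(cv2.imread('pics/w2.png'),(400,300)),cv2.resize(cv2.imread('pics/s2.png'),(400,300))]); 
cv2.imwrite('pics/v2.png',a); o=get_obs(); print(o['gripper_width'],o['grasp_force'])
E
```

```text
-0.002215390640244234 0.0
```

View pics/v2.png

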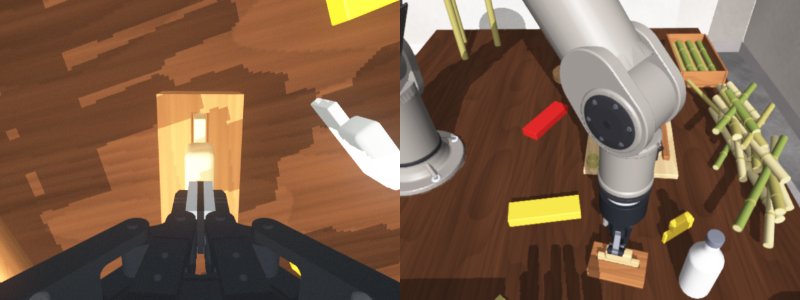

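```bash
python3 - <<'E'
from h import *
a=cv2.imread('pics/w2.png')[140:440,200:440]; b=cv2.imread('pics/s2.png')[340:470,260:460]
a=cv2.resize(a,(400,500)); b=cv2.resize(b,(400,260)); o=np.zeros((500,800,3),np.uint8); o[:,:400]=a; o[:260,400:]=b
cv2.imwrite('pics/v3.png',o); print(pts('w2',[(320,235),(320,260),(320,280),(312,320),(312,300),(328,300)]).round(4))
E
```

```text
[[ 0.4896 -0.2986  0.0568]
 [ 0.495  -0.2999  0.0703]
 [ 0.5025 -0.3017  0.0705]
 [ 0.5025 -0.3041  0.1011]
 [ 0.5027 -0.3045  0.0861]
 [ 0.5038 -0.2993  0.0865]]
```

View pics/v3.png

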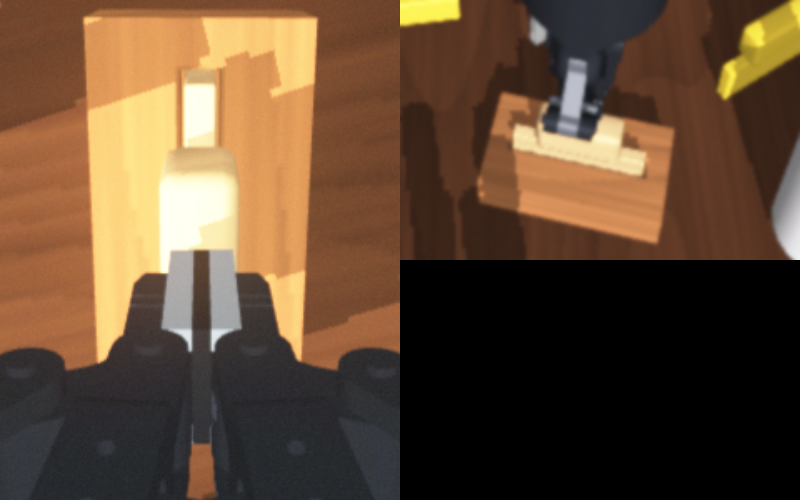

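```bash
python3 - <<'E'
from h import *
c=camera_params('wrist'); K=c['intrinsics']; M=np.linalg.inv(c['mount']); print(K)
z=np.load('pics/w2.npz'); print(z['e'])
for p in [(0,0,0),(.011,0,0),(.011,0,-.019),(.011,0,-.035)]:
    x=M@[*p,1]; u=K@[x[0],-x[1],-x[2]]; print(p,(u[:2]/u[2]).round(1),u[2])
print(z['d'][270:330:4,308].round(4),z['d'][270:330:4,320].round(4))
print(pts('w2',[(320,v) for v in range(276,420,12)]).round(4)[:,[0,2]].tolist())
E
```

```text
[[427.98879501   0.         320.37381429]
 [  0.         427.98879501 237.03272362]
 [  0.           0.           1.        ]]
[ 0.51364918 -0.30588186  0.04216081]
(0, 0, 0) [316.9 281.2] 0.18679195659458173
(0.011, 0, 0) [316.9 257.3] 0.18377448077075953
(0.011, 0, -0.019) [316.5 273. ] 0.1655033289540907
(0.011, 0, -0.035) [316.1 289.3] 0.1501170958453169
[0.157  0.1558 0.1561 0.1579 0.1575 0.1492 0.1461 0.1431 0.1391 0.136
 0.1351 0.1311 0.1286 0.1258 0.1242] [0.155  0.1568 0.1562 0.1569 0.1569 0.1497 0.1458 0.1423 0.1393 0.137
 0.1343 0.1303 0.1294 0.1273 0.1233]
[[0.5011, 0.0702], [0.5056, 0.0703], [0.5032, 0.0864], [0.5031, 0.0956], [0.5031, 0.1034], [0.5031, 0.1104], [0.5061, 0.1116], [0.5098, 0.1115], [0.5135, 0.1114], [0.5169, 0.112], [0.5209, 0.1118], [0.6087, 0.0001]]
```

```bash
python3 - <<'E'
from h import *
z=np.load('pics/w1.npz'); print(z['e'])
Rm=R.from_quat(np.roll(z['r'],-1)).as_matrix()
q=pts('w1',[(178,312),(165,325),(150,345),(465,312),(480,325),(495,345),(185,320),(460,320),(320,450)]); print(((q-z['e'])@Rm*1000).round(1))
z=np.load('pics/w2.npz'); Rm=R.from_quat(np.roll(z['r'],-1)).as_matrix()
q=pts('w2',[(308,292),(329,292),(308,330),(285,310),(354,310),(290,345),(320,400)]); print(((q-z['e'])@Rm*1000).round(1))
E
python3 -m creep '[[-0.6,0,0,0,0,0,0],[-0.6,0,0,0,0,0,0]]'; python3 -m creep '[[0.2,0,0,0,0,0,0],[0.2,0,0,0,0,0,0]]'
python3 - <<'E'
from h import *
snap('wrist','w3')
z=np.load('pics/w3.npz'); d=z['d']
Rm=R.from_quat(np.roll(z['r'],-1)).as_matrix()
for v in range(250,400,10):
    q=(pts('w3',[(u,v) for u in range(120,320,5)])-z['e'])@Rm*1000
    i=np.where(q[:,2]<-29)[0]; print(v,[(120+5*int(k),*q[k].round().astype(int).tolist()) for k in i[:]][-2:])
E
```

```text
[ 0.4999862  -0.30545354  0.15806307]
[[  11.1  -42.6  -53.2]
 [  11.2  -43.5  -62.1]
 [  11.1  -43.6  -73.2]
 [  11.3   46.2  -53.5]
 [  11.1   48.   -61.6]
 [  11.1   47.9  -72.9]
 [   7.7  -41.1  -52. ]
 [   9.3   44.4  -55. ]
 [  11.2    1.5 -110.1]]
[[ 11.   -2.8 -37.5]
 [ 11.2   4.5 -38. ]
 [ 11.1  -2.  -64.8]
 [  7.2 -10.3 -43.6]
 [  7.2  12.8 -43.6]
 [ 13.7  -6.2 -77.4]
 [ -8.7   1.4 -69.3]]
t: 4.0
eef_pos: [0.5135, -0.3059, 0.0419]
tool_rot: [-0.0, 0.12, 0.993, 0.0]
contact_force: [-0.0, -0.6, 1.0]
gripper_width: 0.204
grasp_force: 0.0
t: 4.25
eef_pos: [0.5135, -0.3058, 0.042]
tool_rot: [-0.0, 0.12, 0.993, 0.0]
contact_force: [-0.6, 0.0, 0.0]
gripper_width: 0.595
grasp_force: 0.0
250 []
260 []
270 []
280 []
290 []
300 [(240, 11, -25, -44), (245, 10, -24, -42)]
310 [(240, 11, -24, -51), (245, 7, -24, -42)]
320 [(240, 8, -24, -52), (245, 3, -24, -43)]
330 [(245, 0, -24, -44), (250, -5, -24, -35)]
340 [(245, -3, -24, -45), (250, -8, -24, -36)]
350 [(240, -2, -24, -54), (245, -6, -24, -46)]
360 [(240, -5, -24, -55), (245, -9, -24, -47)]
370 [(235, -3, -24, -63), (240, -8, -24, -56)]
380 [(235, -6, -24, -64), (240, -11, -24, -56)]
390 [(230, -5, -24, -70), (235, -9, -24, -65)]
```

The fingertips are really about 36 mm short of the reported TCP (z −36 shut, −49 open), so the grasp closed above the bar. I'll go 36 mm lower, open, and grip again.

```bash
python3 -m creep '[[0.4,0,1,-12,0,0,0],[0.4,0,0,-12,0,0,0],[0.4,0,0,-8,0,0,0],[0.4,0,0,-4,0,0,0],[0.4,0,0,0,0,0,0]]' 30; python3 -m creep '[[-1,0,0,0,0,0,0],[-1,0,0,0,0,0,0],[-1,0,0,0,0,0,0],[-1,0,0,0,0,0,0]]'
```

```text
t: 4.92
eef_pos: [0.5133, -0.3048, 0.0056]
tool_rot: [-0.0, 0.12, 0.993, 0.0]
contact_force: [-0.4, -1.7, -1.2]
gripper_width: 0.702
grasp_force: 0.0
t: 5.42
eef_pos: [0.5137, -0.305, 0.0062]
tool_rot: [0.0, 0.12, 0.993, -0.0]
contact_force: [-0.3, -0.6, 0.9]
gripper_width: 0.205
grasp_force: 36.7
```

```bash
python3 -m creep '[[-1,0,0,15,0,0,0],[-1,0,0,25,0,0,0],[-1,0,0,30,0,0,0],[-1,0,0,30,0,0,0],[-1,0,0,0,0,0,0]]'; python3 -m creep '[[-1,8,45,0,0,0,0.0316],[-1,8,45,0,0,0,0.0316],[-1,8,45,0,0,0,0.0316],[-1,8,45,0,0,0,0.0316],[-1,8,45,0,0,0,0.0316]]'; python3 -m creep '[[-1,8,45,0,0,0,0],[-1,8,45,0,0,0,0],[-1,8,45,-20,0,0,0],[-1,0,0,-20,0,0,0],[-1,0,0,0,0,0,0]]'
python3 - <<'E'
from h import *
snap('wrist','w4'); o=get_obs(); print(o['eef_pos'],o['gripper_width'],R.from_quat(np.roll(o['tool_rot'],-1)).as_matrix()[:,1],o['q'][6])
a=cv2.imread('pics/w4.png')[100:400,180:480]; cv2.imwrite('pics/c4.png',cv2.resize(a,(600,600),interpolation=cv2.INTER_CUBIC))
E
```

```text
t: 6.05
eef_pos: [0.5153, -0.3057, 0.1092]
tool_rot: [0.003, 0.12, 0.993, -0.001]
contact_force: [0.6, 0.6, -1.0]
gripper_width: 0.206
grasp_force: 36.6
t: 6.68
eef_pos: [0.5529, -0.0782, 0.1055]
tool_rot: [-0.001, 0.04, 0.999, 0.0]
contact_force: [1.1, -0.4, -0.6]
gripper_width: 0.207
grasp_force: 36.6
t: 7.3
eef_pos: [0.5754, 0.0553, 0.0641]
tool_rot: [-0.002, 0.04, 0.999, -0.001]
contact_force: [0.5, 0.5, -0.7]
gripper_width: 0.204
grasp_force: 36.5
[0.57647144 0.05455367 0.06523715] 0.20379449503681898 [ 0.08210325  0.99662323 -0.00109499] 1.4415736042969736
```

View pics/c4.png

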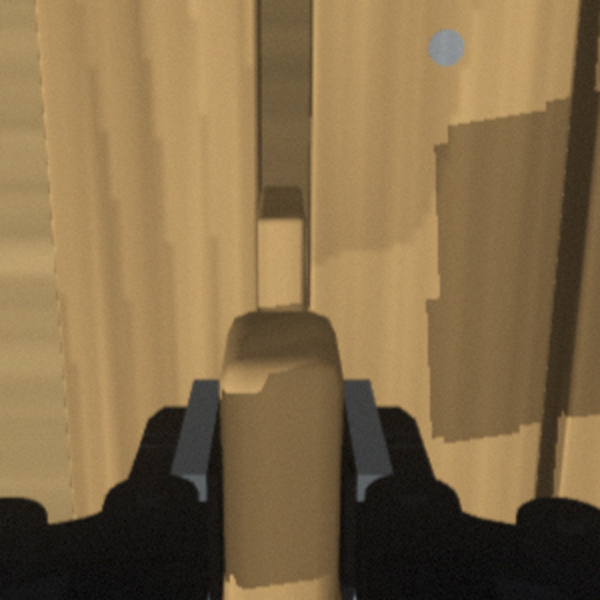

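The view shows the gap edges at crop u≈256 and 312, with the blade's end at 259–303 hanging above the gap. I'll compute the lateral offset.

```bash
python3 - <<'E'
from h import *
C=lambda l:np.array(l)/2+[180,100]
y=np.array([.0821,.9966])
th=np.radians(-4.65); yb=np.array([-np.sin(th),np.cos(th)]); xb=np.array([np.cos(th),np.sin(th)])
b=np.array([.5726,.0911])
def s(n,l,z):
    q=ray('w4',C(l),z)[:,:2]-b; print(n,(q@yb*1000).round(1),(q@xb*1000).round(1))
s('50 inner',[(257,5),(256,150),(256,280)],.039); s('mid',[(312,5),(312,120),(311,290)],.039)
s('bl top',[(259,220),(303,220),(258,300),(304,300)],.101); s('bl foot',[(262,188),(301,188)],.071)
s('50 outer',[(38,0),(75,500)],.039)
z=np.load('pics/w4.npz'); print((z['e'][:2]-b)@yb,(z['e'][:2]-b)@xb)
E
```

```text
50 inner [-39.3 -39.8 -40. ] [-69.3 -37.1  -5.6]
mid [-27.1 -26.8 -26.6] [-69.3 -44.   -3. ]
bl top [-37.4 -30.2 -37.7 -29.9] [-33.7 -33.7 -19.9 -19.9]
bl foot [-37.6 -29.9] [-33.7 -33.7]
50 outer [-88.1 -87.8] [-70.3  54.5]
-0.03541984497698638 0.005713393724623405
```

```bash
python3 -m creep '[[-1,-5,1,-14,0,0,0],[-1,0,0,-14,0,0,0],[-1,0,0,-12,0,0,0],[-1,0,0,-8,0,0,0],[-1,0,0,-4,0,0,0]]'; python3 -m creep '[[-1,0,0,-1,0,0,0],[-1,0,0,-1,0,0,0],[-1,0,0,0,0,0,0]]'
```

```text
t: 7.98
eef_pos: [0.5724, 0.0561, 0.0133]
tool_rot: [-0.0, 0.041, 0.999, -0.0]
contact_force: [0.4, -0.5, -1.5]
gripper_width: 0.204
grasp_force: 36.6
t: 8.35
eef_pos: [0.5727, 0.0562, 0.0122]
tool_rot: [0.0, 0.041, 0.999, 0.0]
contact_force: [-0.3, 0.1, -0.2]
gripper_width: 0.204
grasp_force: 36.6
```

```bash
python3 -m creep '[[-1,0,0,-1,0,0,0],[-1,0,0,-1,0,0,0],[-1,0,0,0,0,0,0]]'; python3 -m creep '[[-1,0,0,-1,0,0,0],[-1,0,0,-1,0,0,0],[-1,0,0,0,0,0,0]]'
```

```text
t: 8.72
eef_pos: [0.5725, 0.0562, 0.0099]
tool_rot: [-0.0, 0.041, 0.999, 0.0]
contact_force: [-0.5, -0.2, -0.0]
gripper_width: 0.205
grasp_force: 36.6
t: 9.1
eef_pos: [0.5726, 0.0561, 0.0091]
tool_rot: [-0.0, 0.041, 0.999, 0.0]
contact_force: [-4.2, 0.2, 12.1]
gripper_width: 0.204
grasp_force: 38.4
```

```bash
python3 -m creep '[[-0.45,0,0,0.5,0,0,0],[-0.3,0,0,0,0,0,0],[0,0,0,0,0,0,0],[0,0,0,0,0,0,0],[0,0,0,0,0,0,0]]'; python3 -m creep '[[0,0,0,10,0,0,0],[0,0,0,20,0,0,0],[0,0,0,40,0,0,0],[-1,0,0,10,0,0,0],[-1,0,0,0,0,0,0]]'
python3 - <<'E'
from h import *
snap('wrist','w5'); o=get_obs(); print(o['eef_pos'],o['contact_force'])
a=cv2.imread('pics/w5.png'); cv2.imwrite('pics/c5.png',a[60:,80:580])
E
```

```text
t: 9.72
eef_pos: [0.5725, 0.0561, 0.0084]
tool_rot: [-0.0, 0.041, 0.999, -0.0]
contact_force: [-0.1, -0.1, -0.4]
gripper_width: 0.5
grasp_force: 0.0
t: 10.35
eef_pos: [0.573, 0.0563, 0.0893]
tool_rot: [0.001, 0.041, 0.999, 0.0]
contact_force: [-0.1, 0.1, -1.0]
gripper_width: 0.082
grasp_force: 0.0
[0.57223285 0.05624401 0.08830807] [-0.17147264 -0.03200016 -1.1134193 ]
```

View pics/c5.png

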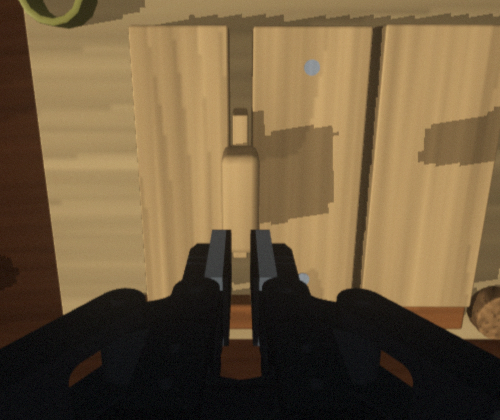

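The spacer stands upright in the gap, with its bar at crop (240,200). Next I'll turn the tool by −90° so that both fingers, spread along x, push the slat evenly.

```bash
python3 -m creep '[[-1,0,0,5,0,0,-0.1745],[-1,0,-16,0,0,0,-0.1745],[-1,-3,-16,0,0,0,-0.1745],[-1,-3,-16,0,0,0,-0.1745],[-1,-3,-16,0,0,0,-0.1745]]'; python3 -m creep '[[0.2,0,-14,0,0,0,-0.1745],[0.2,0,0,0,0,0,-0.1745],[0.2,0,0,0,0,0,-0.1745],[0.2,0,0,0,0,0,-0.1745],[0.2,0,0,0,0,0,0]]'
python3 - <<'E'
from h import *
snap('wrist','w6'); o=get_obs(); M=R.from_quat(np.roll(o['tool_rot'],-1)).as_matrix(); print(o['eef_pos'],o['gripper_width'],M[:,0],o['q'])
a=cv2.imread('pics/w6.png'); cv2.imwrite('pics/c6.png',a)
E
```

```text
t: 11.02
eef_pos: [0.5623, -0.0084, 0.092]
tool_rot: [-0.001, 0.462, 0.887, -0.001]
contact_force: [-0.3, 0.1, 0.3]
gripper_width: -0.0
grasp_force: 0.0
t: 11.65
eef_pos: [0.5626, -0.0218, 0.0922]
tool_rot: [-0.0, 0.735, 0.678, -0.001]
contact_force: [-0.0, 0.1, -0.8]
gripper_width: 0.603
grasp_force: 0.0
[ 0.56274006 -0.02182744  0.09239278] 0.6033463765341873 [ 0.07769424  0.99697658 -0.00114259] [-0.58551795  0.5033591   0.6759365   1.95515465 -0.4205474   0.82825902
  0.24337662]
```

View pics/c6.png

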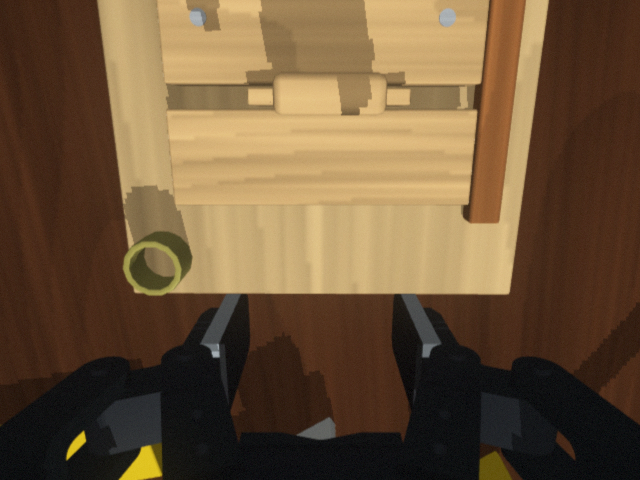

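The view shows the slat's outer edge along v≈205 and the fingers clear of it. The spacer's bar is at (330,95). I'll measure the approach.

```bash
python3 - <<'E'
from h import *
z=np.load('pics/w6.npz'); Rm=R.from_quat(np.roll(z['r'],-1)).as_matrix()
f=lambda q:((q-z['e'])@Rm*1000).round(1).tolist()
print('outer',f(ray('w6',[(177,206),(320,205),(470,204)],.039)),'inner',f(ray('w6',[(168,110),(475,110)],.039)))
print('tips',f(pts('w6',[(238,300),(405,300),(225,335)])), 'ring',f(pts('w6',[(150,245),(165,290),(190,265)])))
E
```

```text
outer [[23.5, -77.7, 53.3], [24.1, -0.2, 53.1], [24.8, 80.9, 53.0]] inner [[73.3, -77.7, 53.3], [73.5, 78.7, 52.9]]
tips [[12.2, -27.2, -44.0], [12.3, 28.0, -44.2], [12.4, -26.4, -67.9]] ring [[0.6, -95.6, 55.6], [-26.4, -89.7, 55.2], [-18.1, -80.3, 74.7]]
```

```bash
python3 -m creep '[[0.2,0,0,-30,0,0,0],[0.2,0,0,-30,0,0,0],[0.2,0,0,-30,0,0,0],[0.2,0,0,-18,0,0,0],[0.2,0,0,-7,0,0,0]]'; python3 -m creep '[[0.2,0,2.5,0,0,0,0],[0.2,0,2.5,0,0,0,0],[0.2,0,2,0,0,0,0],[0.2,0,0,0,0,0,0]]';python3 -m creep '[[0.2,0,1.5,0,0,0,0],[0.2,0,1.5,0,0,0,0],[0.2,0,1.5,0,0,0,0],[0.2,0,0,0,0,0,0]]'
```

```text
t: 12.32
eef_pos: [0.5624, -0.0218, -0.0203]
tool_rot: [-0.002, 0.735, 0.678, -0.0]
contact_force: [-24.1, 4.6, 78.2]
gripper_width: 0.6
grasp_force: 39.0
t: 12.82
eef_pos: [0.5641, -0.0181, -0.0199]
tool_rot: [0.002, 0.736, 0.678, -0.0]
contact_force: [-3.0, -5.9, 10.5]
gripper_width: 0.598
grasp_force: 5.5
t: 13.32
eef_pos: [0.565, -0.0132, -0.0198]
tool_rot: [0.002, 0.735, 0.678, 0.0]
contact_force: [-0.3, -5.8, 8.5]
gripper_width: 0.598
grasp_force: 4.3
```

The fingertips touch the board, so I'll raise them slightly.

```bash
python3 -m creep '[[0.2,0,0,3,0,0,0],[0.2,0,0,3,0,0,0],[0.2,0,0,0,0,0,0],[0.2,0,0,0,0,0,0]]';python3 -m creep '[[0.2,0,1,0,0,0,0],[0.2,0,1,0,0,0,0],[0.2,0,0,0,0,0,0]]'
```

```text
t: 13.82
eef_pos: [0.5635, -0.0101, -0.0156]
tool_rot: [-0.0, 0.735, 0.678, 0.0]
contact_force: [-0.5, -0.9, -0.3]
gripper_width: 0.602
grasp_force: 0.0
t: 14.2
eef_pos: [0.5635, -0.0084, -0.0156]
tool_rot: [0.0, 0.735, 0.678, -0.0]
contact_force: [0.2, -1.4, -0.7]
gripper_width: 0.601
grasp_force: 0.6
```

```bash
python3 -m creep '[[0.2,0,1,0,0,0,0],[0.2,0,1,0,0,0,0],[0.2,0,0,0,0,0,0]]';python3 -m creep '[[0.2,0,1,0,0,0,0],[0.2,0,0,0,0,0,0],[0.2,0,0,0,0,0,0]]';python3 -m creep '[[0.2,0,0.7,0,0,0,0],[0.2,0,0,0,0,0,0],[0.2,0,0,0,0,0,0]]'
```

```text
t: 14.58
eef_pos: [0.5634, -0.0061, -0.0156]
tool_rot: [-0.0, 0.735, 0.678, -0.0]
contact_force: [0.2, -1.8, 0.4]
gripper_width: 0.596
grasp_force: 0.5
t: 14.95
eef_pos: [0.5634, -0.006, -0.0156]
tool_rot: [0.0, 0.736, 0.678, -0.0]
contact_force: [-0.7, -4.8, -0.8]
gripper_width: 0.596
grasp_force: 2.1
t: 15.32
eef_pos: [0.5634, -0.006, -0.0155]
tool_rot: [0.001, 0.736, 0.677, -0.0]
contact_force: [0.1, -5.9, -0.8]
gripper_width: 0.606
grasp_force: 3.0
```

```bash
python3 -m creep '[[0.2,0,1,0,0,0,0],[0.2,0,1,0,0,0,0],[0.2,0,0,0,0,0,0],[0.2,0,0,0,0,0,0]]';python3 -m creep '[[0.2,0,1,0,0,0,0],[0.2,0,0,0,0,0,0],[0.2,0,0,0,0,0,0],[0.2,0,0,0,0,0,0]]'
python3 - <<'E'
from h import *
snap('wrist','w7'); print(get_obs()['contact_force'])
E
```

```text
t: 15.82
eef_pos: [0.5634, -0.0061, -0.0154]
tool_rot: [0.002, 0.736, 0.677, -0.001]
contact_force: [-0.8, -10.6, -0.7]
gripper_width: 0.601
grasp_force: 5.2
t: 16.32
eef_pos: [0.5634, -0.0061, -0.0154]
tool_rot: [0.002, 0.736, 0.677, -0.001]
contact_force: [-0.5, -12.6, -1.7]
gripper_width: 0.603
grasp_force: 6.3
[ -0.58163996 -12.35235537  -0.99817168]
```

View pics/w7.png

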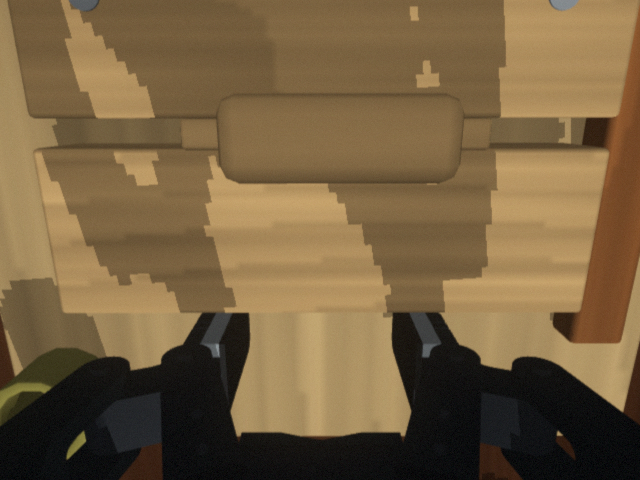

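The view shows both fingers on the slat's outer side at v≈312, and the spacer between slats whose facing edges are at v≈117 and 148. I'll check the gap and the spacer's tilt.

```bash
python3 - <<'E'
from h import *
z=np.load('pics/w7.npz'); Rm=R.from_quat(np.roll(z['r'],-1)).as_matrix()
f=lambda q:((q-z['e'])@Rm*1000).round(1).tolist()
print('mid',f(ray('w7',[(100,117),(550,117)],.039)),'inner',f(ray('w7',[(100,149),(550,149)],.039)),'outer',f(ray('w7',[(70,312),(580,312)],.039)))
q=pts('w7',[(u,v) for u in (240,290,340,390,440) for v in range(106,160,4)]); k=q[q[:,2]>.06]
A=np.c_[(k-z['e'])@Rm[:,0],np.ones(len(k))]; print('bar top tilt deg',np.degrees(np.linalg.lstsq(A,k[:,2],rcond=None)[0][0]),k[:,2].mean())
print('bar edges',f(ray('w7',[(340,96),(340,180)],.073)))
E
```

```text
mid [[70.4, -59.3, -54.8], [70.6, 61.8, -54.7]] inner [[62.0, -60.5, -54.8], [62.1, 63.1, -54.6]] outer [[12.9, -76.7, -54.5], [13.0, 79.7, -54.4]]
bar top tilt deg -1.7992797122729844 0.07295693415312472
bar edges [[74.5, 3.7, -88.7], [58.5, 3.9, -88.7]]
```

```bash
python3 -c "
from station import *
print(hand_in())"
```

```text
the job is handed in; nothing more can be done
None
```

I handed the job in with the spacer standing upright in the wide gap and the 50 mm slat held against it at about 12 N. The robot isn't touching the spacer, and the 66 mm slat wasn't touched. On the way the fingertips pressed the board at about 78 N for a moment, under the 120 N wrist limit. `hand_in()` returned no verdict.

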